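# Open the red spice box

### The arm

A 6-joint arm with a two-finger parallel gripper is mounted at the origin on the work surface. World frame = base frame: x ahead of the robot, y to its left, z up, the work surface at z = 0. Lengths are in m, angles in rad, forces in N, time in s.
With the tool pointing down it reaches from about 0.325 to 1 m from the base axis. Payload 5.1 kg.
Tool frame: the origin (TCP) lies midway between the tips of the shut fingers; the grasp point (between the pads) lies robot.grip_point_offset behind it (robot.grip_point_offset is the distance from the TCP to the grasp point, in m); z points along the fingers, y is the line along which they close (so a half turn about z gives the same grasp; the last joint's range is limited). The gripper opens to 85 mm and grips with 20 to 120 N. Pads are 22 mm wide; open, the fingers measure 114 mm over their backs; the gripper's body (76 mm by 85 mm) begins 54 mm behind the grasp point. The pads swing forward as they close: fully open they stand 13 mm farther back than shut.
Start: joints at [1.253, 0.124, 1.65, -0, 1.367, -0.083], TCP at [0.151, 0.632, 0.231] pointing down, gripper open.
Joint ranges: [-2.61, 2.61], [-1.02, 2.33], [0.03, 2.71], [-1.35, 4.49], [0.32, 2.68], [-2.91, 2.91]. Speed limits (rad/s): [2.57, 2.57, 3.14, 3.14, 3.14, 3.14].

### API

Orientations are given as a rotation vector (axis times angle).
In Python, from bench import state, viewer, robot gives the robot as it stands. The module is installed in compiled form; this text tells all that it offers.
- The arm moves only by the shell command python3 -m creep 'ROWS'. ROWS is JSON, a list of rows, each an object with "dp": the shift along the tool's x, y, z in units of 40 mm (1.0 is 40 mm), a list of three; "angular": the turn, a rotation vector about the tool's x, y, z in units of 5 degrees (1.0 is 5 degrees), a list of three; "grip": the opening, from 0 (shut) to 1 (fully open). A call has exactly 10 rows; each row shifts and turns the commanded pose from where the row before left it, along the tool's axes as they then stand; what a row does not reach is not made up. A row lasts 1/10 s, in which the tool goes at most 50 mm and 8.59 degrees, less where a joint would pass 70% of its speed; a pose out of reach is approached as far as the arm can. A call is refused whole if a number of a shift passes 1 or a number of a turn 1, either way. A call with a gripper value outside its range is refused whole. The fingers move at their own pace and stop on an object; the grip force is fixed at half the most. Time passes only in rows, so rows that do not move let the fingers close, or fill a call up. It gives the time, the measured TCP pose, the force, the opening and the grip force at its end, in the units of the state.
- state(): the state, without advancing time (a new reading comes with each control period).
- viewer.capture(name): name is "scene" or "top" or "wrist"; returns a dict with "pixels" (400x640x3 uint8, red, green, blue), "mtx" (3x3 intrinsics, pixels), "world_to_cam" (4x4, takes a point from world to camera coordinates); the wrist camera has in their place "mount" (4x4, takes a point from camera to tool coordinates, whose origin is the TCP and whose axes are the flange's). Camera axes: x right, y down, z forward; pixel columns grow to the right and rows downward; lengths in m; the calibration is good to about 2 mm. A picture is of the moment at which its call begins: read the wrist's pose just before it. There is no depth.
- robot.sign_off(): hands the job in; it is judged then, once.
The state is a dict: "clock": time; "joint_positions": joint angles; "dq": joint speeds; "joint_torque": joint torques, N m; "tool_pos": TCP position; "ee_rot": TCP orientation; "force": force on the tool from outside, world axes, zero at the start; "wrist_torque": the same for the moment, N m; "grip_width": finger opening in m; "grasp_force": force on a finger pad.
Only numpy, scipy, OpenCV 4.12 (cv2) and the standard library are available. Lean on these libraries where they do the work, as an engineer would, in place of code of your own. Each camera call takes 0.05 s, during which the arm holds its last target. There are 200 camera calls.

### The job

Press the yellow release tab of the spice box with the red lid so that its lid springs up by itself, then push that lid back with your fingertips until it stays fully open. Press and push gently, do not pinch or lift anything, and leave the white-lidded box shut and everything else on the counter where it stands.

Things in the scene. Friction and masses are not known exactly. Their poses are not given: they have to be found in the camera images.
- red_box: The spice box with the RED lid, the one to open: a steel box screwed to the counter, 150 mm deep (its x) by 130 mm wide (its y) by 100 mm high. Origin: centre of its underside, on the counter. Its -x side is the front with the yellow release tab, its +x side the back with the lid's hinge; z is up.
- red_lid (a joint): Angle of the red lid (rad): 0 shut and latched, about 0.5 once its spring has lifted it, 1.9 at its stop, fully open, leaning back past upright. A plate 160 mm long, 130 wide, 6 thick, about 120 g, hinged at red_hinge; its front edge rises, then goes back. Above 0.5 it must be pushed (a few N at the edge). Let go before upright (1.57) it sinks back to 0.5; past upright it sinks slowly open to the stop.
- red_edge (a point): Middle of the red lid's free front edge (half-way through its thickness); moves with the lid. Shut: 85 mm in front of the box's centre, 104 mm above the counter. Sprung up: about 65 mm in front, 181 mm above the counter.
- red_hinge (a point): Middle of the red lid's hinge line, 75 mm behind the box's centre and 104 mm above the counter; 160 mm from red_edge.
- red_press (a point): The place to press: on the top face of the red box's yellow release tab, 125 mm in front of the box's centre and 78 mm above the counter. The flat pad is 38 mm wide (box y) and reaches from 97 to 145 mm in front of the box's centre. Behind it stands the tab's hook, up to 114 mm above the counter, over the lid's front edge.
- red_tab (a joint): Angle of the red box's release tab (rad): 0 up, 0.3 fully down. Pressing the pad tips it about a pivot 42 mm behind the press point and draws the hook off the lid: the lid is freed at about 0.15 (pad about 6 mm down); end of travel about 12 mm down. Takes 2 N to start, about 4.5 N at the bottom; springs back up when let go.
- white_box: An identical spice box with a WHITE lid, to be left shut; same sizes, origin and axes as red_box. The two boxes stand side by side in either order, with 45 mm or more to spare either side of the middle of the counter.
- white_lid (a joint): Angle of the white lid (rad), 0 shut; must stay shut.
- white_tab (a joint): Angle of the white box's release tab (rad), 0 up; leave it alone.
- jar_a: Bystander: small closed spice jar between the boxes, 44 mm across, 75 mm tall. Origin: centre of its underside. Leave it where it stands.
- jar_b: Bystander: small closed spice jar farther back, 44 mm across, 75 mm tall. Origin: centre of its underside. Leave it where it stands.
- timer: Bystander: white kitchen timer block, 45 x 65 x 50 mm. Origin: centre of its underside. Leave it where it stands.
- mill: Bystander: dark turned-wood pepper mill, 54 mm across, 145 mm tall. Origin: centre of its underside. Leave it where it stands.
- sanitizer: Bystander: blue bottle, 60 mm across, 160 mm tall. Origin: centre of its underside. Leave it where it stands.
- mug: Bystander: white mug, 80 mm across, 90 mm tall, handle to its +y. Origin: centre of its underside. Leave it where it stands.
- spoon: Bystander: wooden spoon lying flat. Origin: the body's frame, on the counter under it. Leave it where it stands.

How it is judged:
By the outcome, as a careful person would: the job done as asked, in the order asked, and still so for the second after the job is handed in, with the robot touching nothing.
It also fails if it takes over 50 s, if anything falls off the work surface, if the arm or the gripper's body presses on something with over 40 N, if the wrist force passes 120 N, or if a joint passes its speed limit or range.

## Working session

There is one attempt and no reset: what is moved stays moved. The work goes in short steps, Python scripts to look and compute and a shell command to move; the robot and the scene stay as the last step left them, time stands still between calls to the robot, and variables do not carry over. Pictures are saved under pics/ and viewed, at most 10 in all, crops included, and the job is handed in when it is done.

```bash
mkdir -p pics
python3 - <<'E'
from bench import state,viewer,robot
import cv2,numpy as np
s=state();print({k:np.round(v,3) for k,v in s.items()},robot.grip_point_offset)
for n in("scene","top"):
    c=viewer.capture(n);cv2.imwrite(f"pics/{n}0.png",c["pixels"][...,::-1]);np.savez(f"{n}0.npz",**c)
    print(n,np.round(c["mtx"],1).tolist(),np.round(c["world_to_cam"],3).tolist())
E
```

```text
{'clock': np.float64(0.0), 'joint_positions': array([ 1.253,  0.125,  1.652,  0.   ,  1.367, -0.083]), 'dq': array([ 0.   ,  0.001, -0.002,  0.001, -0.001,  0.   ]), 'joint_torque': array([ 2.0000e-03, -4.2361e+01, -3.6546e+01,  0.0000e+00,  7.0000e-03,
        0.0000e+00]), 'tool_pos': array([0.151, 0.632, 0.23 ]), 'ee_rot': array([-3.68e-01, -3.12e+00,  3.00e-03]), 'force': array([-0.704, -0.15 ,  0.192]), 'wrist_torque': array([-0.016,  0.043,  0.01 ]), 'grasp_force': np.float64(0.0), 'grip_width': np.float64(0.085)} 0.0187
scene [[416.0, 0.0, 317.4], [0.0, 416.0, 203.9], [0.0, 0.0, 1.0]] [[0.834, 0.552, 0.018, -0.477], [0.454, -0.666, -0.592, -0.206], [-0.314, 0.502, -0.806, 1.428], [0.0, 0.0, 0.0, 1.0]]
top [[370.2, 0.0, 320.1], [0.0, 370.2, 200.4], [0.0, 0.0, 1.0]] [[-0.007, -1.0, 0.025, -0.015], [-0.993, 0.004, -0.119, 0.576], [0.119, -0.026, -0.993, 1.312], [0.0, 0.0, 0.0, 1.0]]
```

View pics/top0.png

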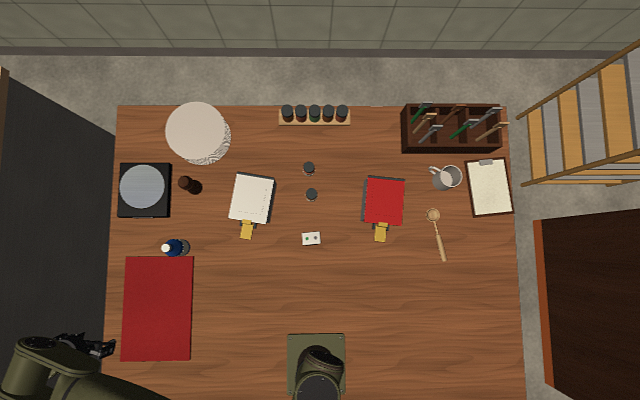

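View pics/scene0.png

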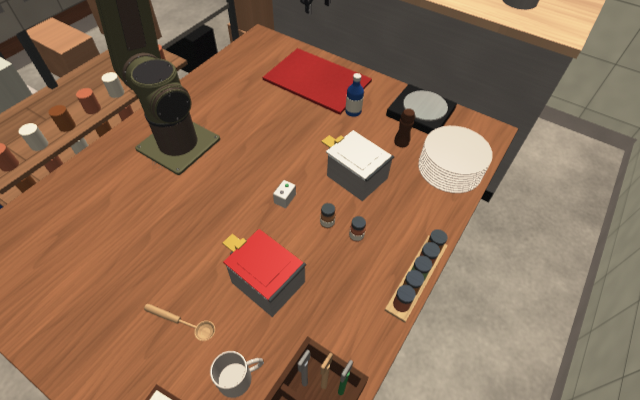

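The top view shows the red lid at about (384,201) with its yellow tab at (381,232). The white box is at about (252,198). The scene view has the red lid at (264,265) and its tab at (235,243). I'll enlarge both.

Run:
```python
import cv2,numpy as np
a=cv2.imread("pics/top0.png")[170:250,350:420];b=cv2.imread("pics/scene0.png")[225:315,215:312]
a=cv2.resize(a,None,fx=5.5,fy=5.5,interpolation=cv2.INTER_CUBIC);b=cv2.resize(b,None,fx=4,fy=4,interpolation=cv2.INTER_CUBIC)
o=np.zeros((445,790,3),np.uint8);o[:a.shape[0],:a.shape[1]]=a;o[:b.shape[0],400:400+b.shape[1]]=b
cv2.imwrite("pics/crop.png",o)
```

```text
(no output)
```

View pics/crop.png

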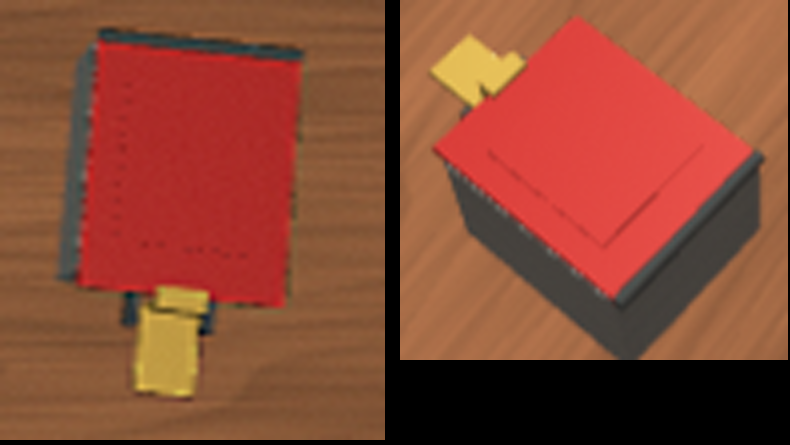

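The crops show these red lid corners:
- **Top crop:** (95,42), (301,60), (284,305) and (78,286), with the tab's outer corners at (135,392) and (192,397).
- **Scene crop:** front corners (577,15) and (432,150), back corners (755,155) and (617,298), with the tab's outer corners at (470,35) and (430,72).

Next I'll fit the box pose to them.

```bash
cat > fit.py <<'E'
import numpy as np
from scipy.optimize import least_squares
from scipy.spatial.transform import Rotation as R
P=np.array([[.075,.065,.107],[.075,-.065,.107],[-.085,-.065,.107],[-.085,.065,.107],[-.145,.019,.078],[-.145,-.019,.078]])
top=(np.array([[95,42],[301,60],[284,305],[78,286],[135,392],[192,397]])+.5)/5.5-.5+[350,170]
sc=(np.array([[755,155],[617,298],[432,150],[577,15],[470,35],[430,72]])-[400,0]+.5)/4-.5+[215,225]
C=[(np.load("top0.npz"),top),(np.load("scene0.npz"),sc)]
def w(p,q):
    c,s=np.cos(p[2]),np.sin(p[2]);q=np.atleast_2d(q)
    return np.c_[p[0]+c*q[:,0]-s*q[:,1],p[1]+s*q[:,0]+c*q[:,1],q[:,2]]
def res(p,C=C):
    r=[]
    for c,u in C:
        X=w(p,P)@c["world_to_cam"][:3,:3].T+c["world_to_cam"][:3,3];x=X@c["mtx"].T
        r.append(x[:,:2]/x[:,2:]-u)
    return np.concatenate(r).ravel()
if __name__=="__main__":
    for CC in (C,C[:1],C[1:]):
        f=least_squares(res,[.6,-.2,0],args=(CC,));print(f.x.round(4),f.fun.reshape(-1,2).round(1).tolist())
    f=least_squares(res,[.6,-.2,0]);p=f.x
    print("press",w(p,[-.125,0,.078]),"edge up",w(p,[-.065,0,.181]),"hinge",w(p,[.075,0,.104]))
E
python3 fit.py; python3 -c "
from bench import state;from scipy.spatial.transform import Rotation as R
print(R.from_rotvec(state()['ee_rot']).as_matrix().round(3))"
```

```text
[ 0.5706 -0.2384 -0.1038] [[0.7, -1.1], [0.3, -0.6], [0.1, 0.6], [-0.0, 0.3], [0.1, -0.1], [0.5, 0.1], [1.2, -0.8], [0.1, 0.9], [-0.2, -0.7], [-0.1, -0.2], [-0.2, -0.5], [-0.6, -0.5]]
[ 0.5701 -0.2373 -0.0997] [[0.2, -0.9], [-0.2, -0.6], [-0.1, 0.6], [-0.3, 0.5], [-0.1, 0.1], [0.4, 0.2]]
[ 0.5709 -0.2391 -0.1059] [[1.2, -0.4], [-0.1, 1.2], [-0.3, -0.5], [-0.1, -0.0], [-0.2, -0.3], [-0.6, -0.3]]
press [[ 0.44622626 -0.22548512  0.078     ]] edge up [[ 0.50590326 -0.23170252  0.181     ]] hinge [[ 0.64514958 -0.2462098   0.104     ]]
[[-0.973  0.233 -0.001]
 [ 0.233  0.973 -0.002]
 [ 0.    -0.002 -1.   ]]
```

The fit residuals are about 1 px and the two views agree within 2 mm. The box is at (0.571, -0.238) with yaw -0.104, so the press point is (0.446, -0.225, 0.078). I'll shut the fingers and cross over, staying high and close to the base.

```bash
python3 -m creep '[{"dp":[0,0,-0.6],"angular":[0,0,0],"grip":0},{"dp":[-0.55,-0.96,-0.4],"angular":[0,0,0],"grip":0},{"dp":[-0.55,-0.96,0],"angular":[0,0,0],"grip":0},{"dp":[-0.55,-0.96,0],"angular":[0,0,0],"grip":0},{"dp":[-0.55,-0.96,0],"angular":[0,0,0],"grip":0},{"dp":[-0.55,-0.96,0],"angular":[0,0,0],"grip":0},{"dp":[-0.55,-0.96,0],"angular":[0,0,0],"grip":0},{"dp":[-0.55,-0.96,0],"angular":[0,0,0],"grip":0},{"dp":[-0.55,-0.96,0],"angular":[0,0,0],"grip":0},{"dp":[-0.55,-0.96,0],"angular":[0,0,0],"grip":0}]'
```

```text
clock: 1.1
tool_pos: [0.2632, 0.2483, 0.2708]
ee_rot: [-0.366, -3.12, 0.0]
force: [0.1, -0.1, 0.3]
grip_width: 0.0002
grasp_force: 0.0
```

```bash
python3 -m creep '[{"dp":[-0.6,-0.96,0],"angular":[0,0,0],"grip":0},{"dp":[-0.6,-0.96,0],"angular":[0,0,0],"grip":0},{"dp":[-0.6,-0.96,0],"angular":[0,0,0],"grip":0},{"dp":[-0.6,-0.96,0],"angular":[0,0,0],"grip":0},{"dp":[-0.6,-0.96,0],"angular":[0,0,0],"grip":0},{"dp":[-0.6,-0.96,0],"angular":[0,0,0],"grip":0},{"dp":[-0.6,-0.96,0],"angular":[0,0,0],"grip":0},{"dp":[-0.6,-0.96,0],"angular":[0,0,0],"grip":0},{"dp":[-0.6,-0.96,0],"angular":[0,0,0],"grip":0},{"dp":[-0.5,-0.8,0],"angular":[0,0,0],"grip":0}]'
```

```text
clock: 2.1
tool_pos: [0.405, -0.1745, 0.2708]
ee_rot: [-0.371, -3.119, -0.0]
force: [0.4, -0.3, 0.7]
grip_width: 0.0001
grasp_force: 0.0
```

```bash
python3 -m creep '[{"dp":[0,0,0],"angular":[0,0,-0.75],"grip":0},{"dp":[0,0,0],"angular":[0,0,-0.75],"grip":0},{"dp":[0,0,0],"angular":[0,-1,0],"grip":0},{"dp":[0,0,0],"angular":[0,-1,0],"grip":0},{"dp":[0,0,0],"angular":[0,-1,0],"grip":0},{"dp":[0,0,0],"angular":[0,0,0],"grip":0},{"dp":[0,0,0],"angular":[0,0,0],"grip":0},{"dp":[0,0,0],"angular":[0,0,0],"grip":0},{"dp":[0,0,0],"angular":[0,0,0],"grip":0},{"dp":[0,0,0],"angular":[0,0,0],"grip":0}]'
cat > go.py <<'E'
import sys,numpy as np
from bench import state
from fit import *
p=least_squares(res,[.6,-.2,0]).x
def rep(b):
    s=state();Rm=R.from_rotvec(s["ee_rot"]).as_matrix();c,sn=np.cos(p[2]),np.sin(p[2]);B=np.array([[c,-sn,0],[sn,c,0],[0,0,1]])
    pos=B.T@(s["tool_pos"]-np.r_[p[:2],0])
    print("box-frame tcp mm",(pos*1e3).round(1),"toolz",(B.T@Rm[:,2]).round(3),"tooly",(B.T@Rm[:,1]).round(3),"F",(B.T@s["force"]).round(1),"t",s["clock"],"q",s["joint_positions"].round(2))
    if len(b): print("units to target",(Rm.T@B@(np.array(b,float)-pos)/.04).round(2))
if __name__=="__main__": rep([float(v) for v in sys.argv[1:]])
E
python3 go.py -.122 0 .11
```

```text
clock: 3.1
tool_pos: [0.4055, -0.1722, 0.2713]
ee_rot: [0.149, 2.877, -0.019]
force: [0.3, 1.5, -0.0]
grip_width: -0.0002
grasp_force: 0.0
box-frame tcp mm [-171.1   48.8  271.3] toolz [ 0.258  0.    -0.966] tooly [-0.  1.  0.] F [ 0.1  1.5 -0. ] t 3.1 q [-0.6  -0.56  2.18  0.13  1.3  -2.09]
units to target [-0.14 -1.22  4.21]
```

```bash
python3 -m creep '[{"dp":[-0.14,-0.4,0],"angular":[0,0,0],"grip":0},{"dp":[0,-0.4,0.2],"angular":[0,0,0],"grip":0},{"dp":[0,-0.42,0.4],"angular":[0,0,0],"grip":0},{"dp":[0,0,0.7],"angular":[0,0,0],"grip":0},{"dp":[0,0,0.7],"angular":[0,0,0],"grip":0},{"dp":[0,0,0.7],"angular":[0,0,0],"grip":0},{"dp":[0,0,0.7],"angular":[0,0,0],"grip":0},{"dp":[0,0,0.5],"angular":[0,0,0],"grip":0},{"dp":[0,0,0.3],"angular":[0,0,0],"grip":0},{"dp":[0,0,0],"angular":[0,0,0],"grip":0}]'
python3 go.py -.122 0 .085
python3 - <<'E'
from bench import viewer
import cv2
a=viewer.capture("scene")["pixels"][...,::-1][150:320,150:330];b=viewer.capture("wrist")["pixels"][...,::-1]
a=cv2.resize(a,None,fx=2,fy=2,interpolation=cv2.INTER_CUBIC)
b=cv2.resize(b,(424,265),interpolation=cv2.INTER_AREA)
b=cv2.copyMakeBorder(b,0,340-265,0,0,cv2.BORDER_CONSTANT)
cv2.imwrite("pics/near.png",cv2.hconcat([a,b]))
E
```

```text
clock: 4.1
tool_pos: [0.448, -0.225, 0.1084]
ee_rot: [0.149, 2.88, -0.016]
force: [0.3, -0.4, 0.6]
grip_width: -0.0001
grasp_force: 0.0
box-frame tcp mm [-123.3    0.7  108.4] toolz [ 0.255  0.002 -0.967] tooly [-0.     1.     0.002] F [ 0.3 -0.4  0.6] t 4.1 q [-0.65 -0.25  2.23  0.17  0.94 -2.2 ]
units to target [ 0.12 -0.02  0.57]
```

View pics/near.png

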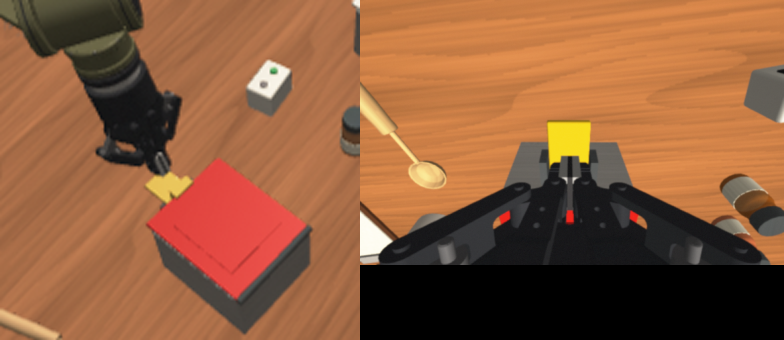

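The shut fingertips sit centred over the yellow tab: in the wrist view the tips are at about (570,165) and the pad at (568,140). Nothing else is near. Now a slow press.

```bash
python3 -m creep '[{"dp":[0.04,-0.02,0.19],"angular":[0,0,0],"grip":0},{"dp":[0.04,0,0.19],"angular":[0,0,0],"grip":0},{"dp":[0.04,0,0.19],"angular":[0,0,0],"grip":0},{"dp":[0.02,0,0.06],"angular":[0,0,0],"grip":0},{"dp":[0.02,0,0.06],"angular":[0,0,0],"grip":0},{"dp":[0.02,0,0.06],"angular":[0,0,0],"grip":0},{"dp":[0.02,0,0.06],"angular":[0,0,0],"grip":0},{"dp":[0.02,0,0.06],"angular":[0,0,0],"grip":0},{"dp":[0,0,0],"angular":[0,0,0],"grip":0},{"dp":[0,0,0],"angular":[0,0,0],"grip":0}]'
python3 go.py -.122 0 .07
python3 - <<'E'
from bench import viewer
import cv2
a=viewer.capture("scene")["pixels"][...,::-1][150:320,150:330]
cv2.imwrite("pics/press.png",cv2.resize(a,None,fx=2,fy=2,interpolation=cv2.INTER_CUBIC))
E
```

```text
clock: 5.2
tool_pos: [0.4491, -0.2267, 0.0746]
ee_rot: [0.15, 2.876, -0.02]
force: [-2.8, -0.5, 1.7]
grip_width: -0.0
grasp_force: 1.0
box-frame tcp mm [-122.1   -0.9   74.6] toolz [ 0.259 -0.    -0.966] tooly [ 0.  1. -0.] F [-2.8 -0.8  1.7] t 5.2 q [-0.65 -0.19  2.25  0.18  0.86 -2.22]
units to target [0.03 0.02 0.11]
```

View pics/press.png

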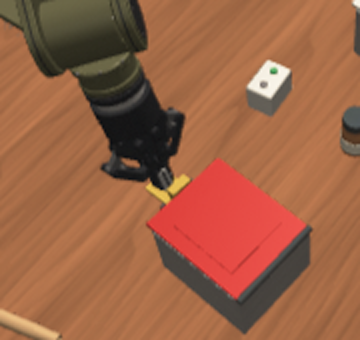

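The fingers are on the pad and the lid is still shut, with Fz 1.7 N. The x-force suggests the tip is grazing the hook base, so I'll ease 6 mm forward of it and press deeper.

```bash
python3 -m creep '[{"dp":[0,0,-0.08],"angular":[0,0,0],"grip":0},{"dp":[0.14,0.02,-0.04],"angular":[0,0,0],"grip":0},{"dp":[0.02,0,0.08],"angular":[0,0,0],"grip":0},{"dp":[0.01,0,0.04],"angular":[0,0,0],"grip":0},{"dp":[0.01,0,0.04],"angular":[0,0,0],"grip":0},{"dp":[0.01,0,0.04],"angular":[0,0,0],"grip":0},{"dp":[0.01,0,0.04],"angular":[0,0,0],"grip":0},{"dp":[0,0,0],"angular":[0,0,0],"grip":0},{"dp":[0,0,0],"angular":[0,0,0],"grip":0},{"dp":[0,0,0],"angular":[0,0,0],"grip":0}]'
python3 go.py -.128 0 .07
python3 - <<'E'
from bench import viewer
import cv2
a=viewer.capture("scene")["pixels"][...,::-1][150:320,150:330]
cv2.imwrite("pics/press2.png",cv2.resize(a,None,fx=2,fy=2,interpolation=cv2.INTER_CUBIC))
E
```

```text
clock: 6.25
tool_pos: [0.4427, -0.2253, 0.068]
ee_rot: [0.149, 2.876, -0.02]
force: [-0.9, -2.4, 2.8]
grip_width: -0.0002
grasp_force: 1.5
box-frame tcp mm [-128.5   -0.2   68. ] toolz [ 0.259 -0.    -0.966] tooly [ 0.  1. -0.] F [-0.7 -2.5  2.8] t 6.25 q [-0.65 -0.2   2.27  0.18  0.85 -2.23]
units to target [-0.03  0.   -0.05]
```

View pics/press2.png

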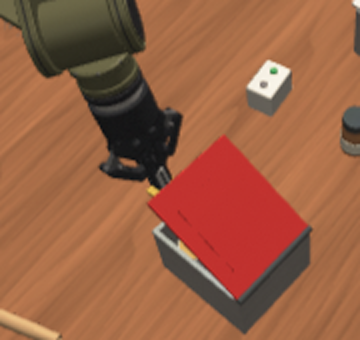

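The lid has sprung up: its edge has risen clear of the hook, and the force is only 3 N. I'll back off along the fingers and tilt to 40° so the fingers can reach under the edge.

```bash
python3 -m creep '[{"dp":[0,0,-0.2],"angular":[0,0,0],"grip":0},{"dp":[0,0,-0.4],"angular":[0,0,0],"grip":0},{"dp":[0,0,-0.5],"angular":[0,0,0],"grip":0},{"dp":[0,0,-0.5],"angular":[0,0,0],"grip":0},{"dp":[0,0,0],"angular":[0,-1,0],"grip":0},{"dp":[0,0,0],"angular":[0,-1,0],"grip":0},{"dp":[0,0,0],"angular":[0,-1,0],"grip":0},{"dp":[0,0,0],"angular":[0,-1,0],"grip":0},{"dp":[0,0,0],"angular":[0,-1,0],"grip":0},{"dp":[0,0,0],"angular":[0,0,0],"grip":0}]'
python3 go.py -.088 0 .14
```

```text
clock: 7.3
tool_pos: [0.4242, -0.2218, 0.1269]
ee_rot: [0.13, 2.443, -0.042]
force: [-0.5, -0.4, 0.0]
grip_width: -0.0
grasp_force: 0.0
box-frame tcp mm [-147.3    1.3  126.9] toolz [ 0.641  0.002 -0.768] tooly [0.001 1.    0.004] F [-0.4 -0.4  0. ] t 7.3 q [-0.86 -0.54  2.5   0.69  0.76 -2.73]
units to target [-1.35 -0.03  0.7 ]
```

```bash
python3 -m creep '[{"dp":[-0.27,-0.03,0.14],"angular":[0,0,0],"grip":0},{"dp":[-0.27,0,0.14],"angular":[0,0,0],"grip":0},{"dp":[-0.27,0,0.14],"angular":[0,0,0],"grip":0},{"dp":[-0.27,0,0.14],"angular":[0,0,0],"grip":0},{"dp":[-0.27,0,0.14],"angular":[0,0,0],"grip":0},{"dp":[0,0,0],"angular":[0,0,0],"grip":0},{"dp":[0,0,0],"angular":[0,0,0],"grip":0},{"dp":[0,0,0],"angular":[0,0,0],"grip":0},{"dp":[0,0,0],"angular":[0,0,0],"grip":0},{"dp":[0,0,0],"angular":[0,0,0],"grip":0}]'
python3 go.py -.062 0 .156
python3 - <<'E'
from bench import viewer
import cv2
a=viewer.capture("scene")["pixels"][...,::-1][150:320,150:330]
cv2.imwrite("pics/under.png",cv2.resize(a,None,fx=3,fy=3,interpolation=cv2.INTER_CUBIC))
E
```

```text
clock: 8.3
tool_pos: [0.4848, -0.2308, 0.1428]
ee_rot: [0.127, 2.441, -0.046]
force: [0.4, -0.5, 1.0]
grip_width: -0.0003
grasp_force: 0.0
box-frame tcp mm [-86.1  -1.3 142.8] toolz [ 0.643 -0.    -0.766] tooly [0.001 1.    0.   ] F [ 0.5 -0.5  1. ] t 8.3 q [-0.75 -0.39  2.38  0.66  0.67 -2.64]
units to target [-0.67  0.03  0.13]
```

View pics/under.png

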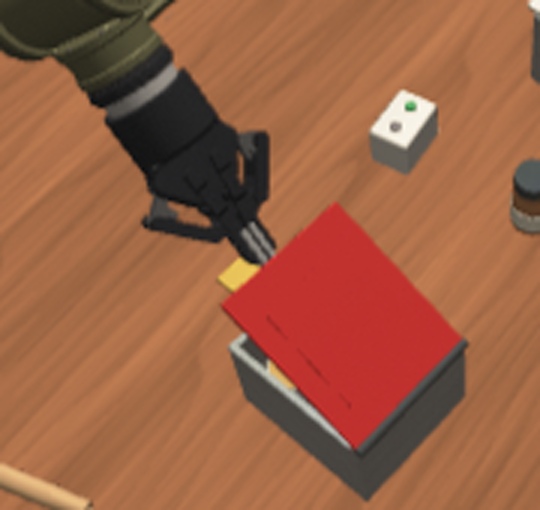

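The fingertips at (262,255) are just passing under the middle of the raised lid's front edge, clear of the hook. Now the push along the lid's arc.

```bash
python3 -m creep '[{"dp":[-0.17,0.03,0.03],"angular":[0,0,0],"grip":0},{"dp":[-0.17,0,0.03],"angular":[0,0,0],"grip":0},{"dp":[-0.17,0,0.03],"angular":[0,0,0],"grip":0},{"dp":[-0.17,0,0.03],"angular":[0,0,0],"grip":0},{"dp":[-0.2,0,-0.04],"angular":[0,0,0],"grip":0},{"dp":[-0.2,0,-0.04],"angular":[0,0,0],"grip":0},{"dp":[-0.2,0,-0.04],"angular":[0,0,0],"grip":0},{"dp":[-0.2,0,-0.04],"angular":[0,0,0],"grip":0},{"dp":[0,0,0],"angular":[0,0,0],"grip":0},{"dp":[0,0,0],"angular":[0,0,0],"grip":0}]'
python3 go.py -.0257 0 .2022
```

```text
clock: 9.35
tool_pos: [0.5295, -0.2343, 0.1825]
ee_rot: [0.126, 2.44, -0.047]
force: [-0.8, -0.1, -1.0]
grip_width: -0.0002
grasp_force: 0.3
box-frame tcp mm [-4.120e+01 -1.000e-01  1.825e+02] toolz [ 0.643 -0.    -0.766] tooly [-0.  1. -0.] F [-0.8 -0.2 -1. ] t 9.35 q [-0.68 -0.33  2.27  0.59  0.68 -2.51]
units to target [-0.61  0.   -0.13]
```

Contact is light, about 1.3 N, as expected. I'll keep following the arc toward 1.2 rad.

```bash
python3 -m creep '[{"dp":[-0.2,0,-0.04],"angular":[0,0,0],"grip":0},{"dp":[-0.2,0,-0.04],"angular":[0,0,0],"grip":0},{"dp":[-0.21,0,-0.04],"angular":[0,0,0],"grip":0},{"dp":[-0.2,0,0.02],"angular":[0,0,0],"grip":0},{"dp":[-0.2,0,0.03],"angular":[0,0,0],"grip":0},{"dp":[-0.2,0,0.03],"angular":[0,0,0],"grip":0},{"dp":[-0.2,0,0.03],"angular":[0,0,0],"grip":0},{"dp":[-0.2,0,0.03],"angular":[0,0,0],"grip":0},{"dp":[-0.13,0,0.03],"angular":[0,0,0],"grip":0},{"dp":[0,0,0],"angular":[0,0,0],"grip":0}]'
python3 go.py .0636 0 .237
python3 - <<'E'
from bench import viewer
import cv2
a=viewer.capture("scene")["pixels"][...,::-1][130:320,150:350]
cv2.imwrite("pics/mid.png",cv2.resize(a,None,fx=2,fy=2,interpolation=cv2.INTER_CUBIC))
E
```

```text
clock: 10.35
tool_pos: [0.5844, -0.24, 0.2261]
ee_rot: [0.126, 2.44, -0.047]
force: [-1.1, 0.3, 0.2]
grip_width: 0.0
grasp_force: 0.1
box-frame tcp mm [ 1.390e+01 -1.000e-01  2.261e+02] toolz [ 0.643 -0.    -0.766] tooly [-0.  1. -0.] F [-1.1  0.2  0.2] t 10.35 q [-0.61 -0.25  2.12  0.51  0.7  -2.38]
units to target [-1.13  0.    0.59]
```

View pics/mid.png

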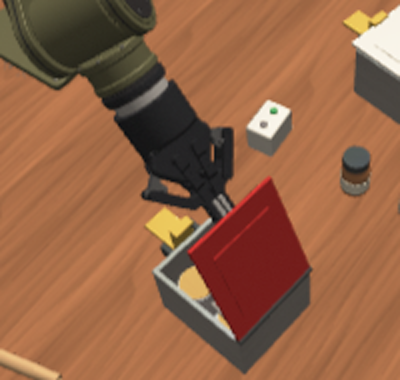

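The lid is up at about 1.2 rad with the fingertips pushing at its middle, near (222,210). Next is upright, then past it.

```bash
python3 -m creep '[{"dp":[-0.16,0,0.06],"angular":[0,0,0],"grip":0},{"dp":[-0.16,0,0.07],"angular":[0,0,0],"grip":0},{"dp":[-0.16,0,0.08],"angular":[0,0,0],"grip":0},{"dp":[-0.16,0,0.08],"angular":[0,0,0],"grip":0},{"dp":[-0.16,0,0.09],"angular":[0,0,0],"grip":0},{"dp":[-0.16,0,0.1],"angular":[0,0,0],"grip":0},{"dp":[-0.16,0,0.11],"angular":[0,0,0],"grip":0},{"dp":[-0.11,0,0.1],"angular":[0,0,0],"grip":0},{"dp":[-0.11,0,0.11],"angular":[0,0,0],"grip":0},{"dp":[-0.11,0,0.11],"angular":[0,0,0],"grip":0}]'
python3 go.py .0886 0 .235
```

```text
clock: 11.4
tool_pos: [0.6516, -0.2469, 0.2347]
ee_rot: [0.127, 2.441, -0.046]
force: [0.1, 0.1, 0.2]
grip_width: -0.0001
grasp_force: 0.0
box-frame tcp mm [ 81.5  -0.  234.7] toolz [ 0.643 -0.    -0.766] tooly [0. 1. 0.] F [0.1 0.1 0.2] t 11.4 q [-0.55 -0.1   1.98  0.47  0.67 -2.3 ]
units to target [-0.14  0.    0.11]
```

```bash
python3 -m creep '[{"dp":[-0.12,0,0.1],"angular":[0,0,0],"grip":0},{"dp":[-0.08,0,0.1],"angular":[0,0,0],"grip":0},{"dp":[-0.08,0,0.1],"angular":[0,0,0],"grip":0},{"dp":[-0.08,0,0.1],"angular":[0,0,0],"grip":0},{"dp":[-0.08,0,0.1],"angular":[0,0,0],"grip":0},{"dp":[0,0,0],"angular":[0,0,0],"grip":0},{"dp":[0,0,0],"angular":[0,0,0],"grip":0},{"dp":[0,0,0],"angular":[0,0,0],"grip":0},{"dp":[0,0,0],"angular":[0,0,0],"grip":0},{"dp":[0,0,0],"angular":[0,0,0],"grip":0}]'
python3 go.py
python3 -m creep '[{"dp":[0.1,0,-0.3],"angular":[0,0,0],"grip":0},{"dp":[0.2,0,-0.6],"angular":[0,0,0],"grip":0},{"dp":[0.3,0,-0.9],"angular":[0,0,0],"grip":0},{"dp":[0.3,0,-0.9],"angular":[0,0,0],"grip":0},{"dp":[0.3,0,-0.9],"angular":[0,0,0],"grip":0},{"dp":[0.3,0,-0.6],"angular":[0,0,0],"grip":0},{"dp":[0,0,0],"angular":[0,0,0],"grip":0},{"dp":[0,0,0],"angular":[0,0,0],"grip":0},{"dp":[0,0,0],"angular":[0,0,0],"grip":0},{"dp":[0,0,0],"angular":[0,0,0],"grip":0}]'
python3 - <<'E'
from bench import viewer
import cv2
a=viewer.capture("scene")["pixels"][...,::-1][100:340,130:400];t=viewer.capture("top")["pixels"][...,::-1][140:270,200:460]
a=cv2.resize(a,None,fx=1.4,fy=1.4);t=cv2.resize(t,(400,200))
t=cv2.copyMakeBorder(t,0,a.shape[0]-200,0,0,cv2.BORDER_CONSTANT)
cv2.imwrite("pics/end.png",cv2.hconcat([a,t]))
E
```

```text
clock: 12.4
tool_pos: [0.6772, -0.2497, 0.231]
ee_rot: [0.127, 2.441, -0.046]
force: [-0.8, -0.1, -0.8]
grip_width: -0.0003
grasp_force: 0.0
box-frame tcp mm [ 1.073e+02 -1.000e-01  2.310e+02] toolz [ 0.643 -0.    -0.766] tooly [ 0.  1. -0.] F [-0.8 -0.1 -0.8] t 12.4 q [-0.53 -0.04  1.93  0.45  0.65 -2.28]
clock: 13.4
tool_pos: [0.5244, -0.2334, 0.3198]
ee_rot: [0.127, 2.442, -0.045]
force: [0.2, -0.2, -0.3]
grip_width: -0.0
grasp_force: 0.0
```

View pics/end.png

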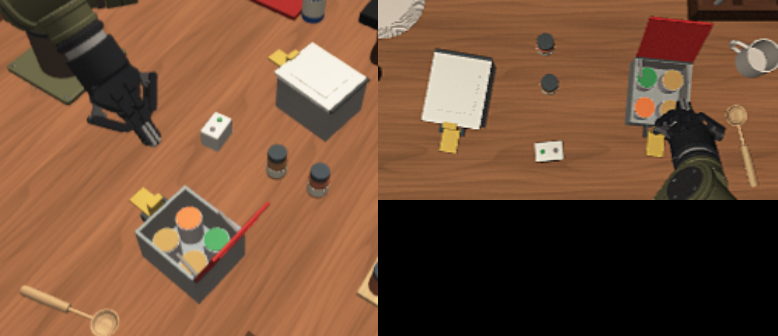

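The red lid leans back past upright with its edge at (268,205) in the left panel. The box is open, the white box is shut, the bystanders are in place and the gripper is clear. I'll wait 2 s to let it settle, confirm nothing moves, then hand in.

```bash
Z='x'; python3 -m creep '[{"dp":[0,0,-0.3],"angular":[0,0,0],"grip":0},{"dp":[0,0,0],"angular":[0,0,0],"grip":0},{"dp":[0,0,0],"angular":[0,0,0],"grip":0},{"dp":[0,0,0],"angular":[0,0,0],"grip":0},{"dp":[0,0,0],"angular":[0,0,0],"grip":0},{"dp":[0,0,0],"angular":[0,0,0],"grip":0},{"dp":[0,0,0],"angular":[0,0,0],"grip":0},{"dp":[0,0,0],"angular":[0,0,0],"grip":0},{"dp":[0,0,0],"angular":[0,0,0],"grip":0},{"dp":[0,0,0],"angular":[0,0,0],"grip":0}]'
python3 -c "
from bench import viewer;import numpy as np;np.save('a.npy',viewer.capture('scene')['pixels'])"
python3 -m creep '[{"dp":[0,0,0],"angular":[0,0,0],"grip":0},{"dp":[0,0,0],"angular":[0,0,0],"grip":0},{"dp":[0,0,0],"angular":[0,0,0],"grip":0},{"dp":[0,0,0],"angular":[0,0,0],"grip":0},{"dp":[0,0,0],"angular":[0,0,0],"grip":0},{"dp":[0,0,0],"angular":[0,0,0],"grip":0},{"dp":[0,0,0],"angular":[0,0,0],"grip":0},{"dp":[0,0,0],"angular":[0,0,0],"grip":0},{"dp":[0,0,0],"angular":[0,0,0],"grip":0},{"dp":[0,0,0],"angular":[0,0,0],"grip":0}]'
python3 - <<'E'
from bench import viewer
import numpy as np
from go import p,w
c=viewer.capture('scene');b=c['pixels'];a=np.load('a.npy')
print("lid change px",(np.abs(a.astype(int)-b)[220:320,215:330].max(2)>25).sum())
for th in(1.6,1.75,1.9):
    q=[[.075-.16*np.cos(th),y,.104+.16*np.sin(th)] for y in(.065,-.065)]
    X=w(p,q)@c['world_to_cam'][:3,:3].T+c['world_to_cam'][:3,3];x=X@c['mtx'].T;print(th,(x[:,:2]/x[:,2:]).round(1).tolist())
s=b.astype(int);m=(s[...,0]>90)&(s[...,1]<60)&(s[...,2]<60);m[:220]=0;m[320:]=0;m[:,:215]=0;m[:,335:]=0
v,u=np.nonzero(m);i=u.argmax();print("red rightmost",u[i],v[i],"top",u[v.argmin()],v.min(),"bottom",u[v.argmax()],v.max())
E
```

```text
clock: 14.5
tool_pos: [0.5165, -0.2329, 0.3302]
ee_rot: [0.127, 2.441, -0.046]
force: [-0.7, -0.2, -0.2]
grip_width: -0.0001
grasp_force: 0.0
clock: 15.55
tool_pos: [0.5165, -0.2328, 0.3302]
ee_rot: [0.127, 2.441, -0.046]
force: [0.4, 0.1, -0.2]
grip_width: -0.0004
grasp_force: 0.0
lid change px 0
1.6 [[305.8, 229.8], [264.9, 270.5]]
1.75 [[314.1, 236.4], [273.5, 277.8]]
1.9 [[322.2, 243.7], [282.0, 285.8]]
red rightmost 321 245 top 321 245 bottom 278 289
```

The lid edge shows at (321,245). The prediction for 1.9 rad is (322,244), and it did not move over the last second. Handing in.

```bash
python3 -c "
from bench import robot;print(robot.sign_off())"
```

```text
the job is handed in; nothing more can be done
None
```

The red box's lid sprang up when its tab was pressed and now stays fully open at its 1.9 rad stop; the white box is still shut, nothing else in view moved, and the job is handed in (about 15.6 s used).

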